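Rock a sensor block into its spring nest

ROBOT

A 6-joint arm with a two-finger parallel gripper is mounted at the origin on the work surface. World frame = base frame: x ahead of the robot, y to its left, z up, the work surface at z = 0. Lengths are in m, angles in degrees, forces in N, time in s.
With the tool pointing down it reaches from about 0.425 to 0.925 m from the base axis. Payload 12.5 kg.
Tool frame: the origin (TCP) lies at the very end of the fingers, on their centre line; the grasp point (between the pads) lies 19 mm behind it (robot.pinch_z is the distance from the TCP to the grasp point, in m); z points along the fingers, y is the direction in which the jaws open and shut (so a half turn about z gives the same grasp; the last joint's range is limited). The gripper opens to 85 mm and grips with 20 to 120 N. Pads are 22 mm wide; open, the fingers measure 114 mm over their backs; the gripper's body (76 mm by 85 mm) begins 54 mm behind the grasp point. The pads swing forward as they close: fully open they stand 13 mm farther back than shut.
Start: joints at [-76.009, 28.126, 89.318, -0, 62.55, -6.05], TCP at [0.214, -0.587, 0.231] pointing down, gripper open.
Joint ranges: [-177.58, 177.58], [-47.91, 125.51], [2.72, 160], [-65.01, 245.01], [3.68, 167.84], [-153.87, 153.87]. Speed limits (degrees/s): [127.2, 127.2, 159.86, 180, 180, 180].

INTERFACE

Orientations are given as [roll, pitch, yaw] about the fixed x, y, z axes, in that order (R = Rz(yaw) Ry(pitch) Rx(roll)).
In Python, from plant import sense, snapshot, camera_info, robot gives the robot as it stands. The module is installed in compiled form; this text tells all that it offers.
- The arm moves only by the shell command python3 -m creep 'ROWS' [FORCE]. ROWS is JSON, a list that holds one entry, the list of rows, each a list of 7 numbers: the turn, a rotation vector about the world's x, y, z scaled (see below), then the shift along the world's x, y, z scaled (see below), then the opening, from -1 (shut) to 1 (fully open), so that 0 is half open. In form: [[[rx, ry, rz, dx, dy, dz, gripper], ...]]. A call has 1 to 12 rows; each row is the pose to reach, as a shift and turn from the pose measured when the call began; what a row does not reach only later rows make up. The controller multiplies each number of a shift by 0.5 m and each number of a turn by 2 rad. A row lasts 1/8 s, in which the tool goes at most 62.5 mm and 10.7 degrees, less where a joint would pass 70% of its speed; a pose out of reach is approached as far as the arm can. A call with a number of a shift or a turn outside -1 to 1 is refused whole. A call with a gripper value outside its range is refused whole. The fingers move at their own pace and stop on an object; FORCE is the grip in N (left out, the last holds). Time passes only in rows, so rows that repeat a pose let the fingers close. It gives the time, the measured TCP pose, the force and the opening at its end, in the units of the state.
- sense(): the state, without advancing time (a new reading comes with each control period).
- snapshot(name): name is "side" or "top" or "wrist"; returns (picture, depth): 384x512x3 uint8, red, green, blue; 384x512 float32, m along the optical axis (not along the pixel's ray), 0 where there is no reading.
- camera_info(name): a dict with "fovy" (degrees; the focal length in pixels is half the picture's height over the tangent of half this angle, whatever the lens; pixels are square), "cx", "cy" (the principal point, pixels), "D" ([k1, k2, p1, p2, k3] as OpenCV has them; the pictures are not rectified), "extrinsics" (4x4, takes a point from world to camera coordinates); the wrist camera has in their place "T_tool_cam" (4x4, takes a point from camera to tool coordinates, whose origin is the TCP and whose axes are the flange's). Camera axes: x right, y up, looking along -z (the intrinsics and any distortion apply to the point x, -y, -z); pixel columns grow to the right and rows downward; lengths in m; the calibration is good to about 2 mm. A picture is of the moment at which its call begins: read the wrist's pose just before it. camera_info takes no time and is no camera call.
- robot.close_job(): hands the job in, once; it reports no verdict.
The state is a dict: "time_s": time; "joints": joint angles; "qvel": joint speeds; "joint_torque": joint torques, N m; "tool_pos": TCP position; "orientation": TCP orientation; "force": force on the tool from outside, world axes, zero at the start; "ft_torque": the same for the moment, N m; "gripper_width": opening from 0.0 (shut) to 1.0 (fully open).
Only numpy, scipy, OpenCV 4.12 (cv2) and the standard library are available. Lean on these libraries where they do the work, as an engineer would, in place of code of your own. Each camera call takes 0.05 s, during which the arm holds its last target. There are 200 camera calls.

TASK

Take the oblong aluminium sensor block out of the black tray and load it, window up, into the nest on the dark steel plate: tip one end down into the pocket first, push the sprung pusher back with it, then bring the other end down behind the fixed stop until the block lies flat on the pocket floor. Work gently, so that no part of the nest is forced, leave everything else where it is, and let go of the block.

Things in the scene. Friction and masses are not known exactly. Their poses are not given: they have to be found in the camera images.
- block_mid (a point): Centre (22 mm up) of the block to load: plain aluminium, 60 mm long (x), 36 mm wide (y), 44 mm high (z), 0.18 to 0.35 kg, round black window in its top, thin dark seam; either end may lead. It stands on the tray floor. Grip it across the 36 mm with the fingertips at least 15 mm above its underside: seated, its lower 10 mm sit between the rails, which the fingers must clear.
- nest: The nest: fixed dark steel plate 150 x 84 x 15 mm (x, y, z), origin at its underside centre, on the table. Its top, 15 mm up, is the pocket floor. The pocket lies along x, about the middle: fixed stop at its +x end, spring pusher at its -x end (the end away from the robot). The stop and pusher are set together 6 mm or less either way along x (not reported: feel it). More than 40 N on the nest is too much.
- rails (a point): Middle of the pocket floor (plate's top centre, axes as the plate's). Two fixed aluminium side rails run along x beside it, x from -25 to +25 mm, 10 mm high, centred on y = 0; 38.4 mm apart over their lower 7 mm, flared to 43.4 mm at the top. Tilted 15 to 20 degrees about y, -x end low, the block goes in with its low edge on the floor and its other end above the stop.
- stop_end (a point): Nominal middle of the stop's face, at floor level, 30 mm to +x of the pocket middle; the true face is 6 mm or less either way from here along x. The stop is a rigid aluminium bar 10 mm high, 18 mm long in x (away from the pocket), 50 mm in y.
- pusher_end (a point): Nominal middle of the pusher's free face, at floor level, 24 mm to -x of the pocket middle; shifted by the same amount as the stop. A steel bar 7 mm high, 32 mm wide, square top edge. It gives 8 mm to -x, from 3 N to 6 N, then meets a hard end. Gap to the stop 54 mm free, 62 mm fully back: the block fits with it 6 mm back. Its friction may hold the block askew until pressed down.
- tray: The shallow black tray, fixed, 120 x 210 mm (its x, y), 12 mm high, with 4 mm walls and floor; origin at the centre of its underside. The block stands in one half (centre near y = +47 or -47 mm); the other half holds another part.
- square_mid (a point): Centre (22 mm up) of the other part in the tray: a square aluminium block 42 x 42 x 44 mm with the same window and seam; it must stay where it is.
- spanner: Open-ended spanner, 130 mm long, lying on the bench between tray and nest; leave it alone.
- driver: Screwdriver lying farther out on the bench; leave it alone.
- dropper: White plastic bottle, 120 mm high, standing beyond the working places; leave it alone.
- tape: Roll of yellow tape lying flat, 90 mm across; leave it alone.
- carton: Cardboard carton 100 x 140 x 60 mm; leave it alone.
- block: The same block; origin at the centre of its underside.
Not all that is in view belongs to the job. What is shaped like the block but orange or pink is not meant.

How it is judged (in metres and radians):
On the way, in this order (a step that is already met when the one before it is completed fails the run):
1. the block is lifted out of the tray (height (world z) of block_mid above 0.07 m), for 0.2 s.
2. one end of the tilted block is down inside the pocket, in contact with the nest (angle between block_mid's own z axis and vertical above 0.1 rad and z of block_mid in the frame of nest below 0.0495 m and horizontal distance between block_mid and nest below 0.03 m and contact force between block and nest above 1 N), for 0.2 s.
At the end, for the whole second after the job is handed in: The block lies let go and at rest in the nest pocket, window up: its centre 37 mm over the nest underside within 2 mm, within 9 mm of the plate middle along x and 3 mm along y, level within 0.04 rad, its length along the nest x within 0.08 rad (either way round) (z of block_mid in the frame of nest between 0.035 and 0.039 m and x of block_mid in the frame of nest between -0.009 and 0.009 m and y of block_mid in the frame of nest between -0.003 and 0.003 m and angle between block_mid's own z axis and vertical below 0.04 rad and angle between the x axis of block_mid and the x axis of nest, either way round below 0.08 rad and linear speed of block below 0.01 m/s and contact force between block and the fingers below 0.1 N); the robot touches nothing.
It fails at once if the block is forced against the nest with more than 40 N (contact force between block and nest above 40 N).
It fails at once if the fingers strike the nest with more than 40 N (contact force between the fingers and nest above 40 N).
It fails at once if another thing on the bench or in the tray is moved by more than 20 mm (distance of any of square_mid, spanner, driver, dropper, tape, carton from where it was at the start of the episode above 0.02 m).
It also fails if it takes over 72 s, if anything falls off the work surface, if the arm or the gripper's body presses on something with over 40 N, if the wrist force passes 120 N, or if a joint passes its speed limit or range.

## Working session

There is one attempt and no reset: what is moved stays moved. The work goes in short steps, Python scripts to look and compute and a shell command to move; the robot and the scene stay as the last step left them, time stands still between calls to the robot, and variables do not carry over. Pictures are saved under pics/ and viewed, about 8 in all and at most 12, crops included, and the job is handed in when it is done.

```bash
mkdir -p pics; cat > h.py <<'E'
import numpy as np, cv2
from plant import sense, snapshot, camera_info, robot
from scipy.spatial.transform import Rotation as R
def shot(n,name):
    s=sense(); p,d=snapshot(n); cv2.imwrite(f'pics/{name}.png',p[:,:,::-1]); np.savez(f'pics/{name}.npz',d=d,pos=s['tool_pos'],ori=s['orientation']); return p,d
def K(n):
    c=camera_info(n); f=192/np.tan(np.radians(c['fovy'])/2)
    return np.array([[f,0,c['cx']],[0,f,c['cy']],[0,0,1]]),np.array(c['D'],float),c
def cam2world(n,name):
    k,D,c=K(n)
    if 'extrinsics' in c: return np.linalg.inv(np.array(c['extrinsics']))
    z=np.load(f'pics/{name}.npz'); T=np.eye(4); T[:3,:3]=R.from_euler('xyz',z['ori'],degrees=True).as_matrix(); T[:3,3]=z['pos']
    return T@np.array(c['T_tool_cam'])
def px(n,name,uv,zplane=None):
    """world points for pixels; by depth, or by ray with plane z"""
    k,D,c=K(n); M=cam2world(n,name); d=np.load(f'pics/{name}.npz')['d']
    uv=np.array(uv,float).reshape(-1,2); q=cv2.undistortPoints(uv[:,None],k,D)[:,0]
    r=np.c_[q[:,0],-q[:,1],-np.ones(len(q))]
    if zplane is None:
        i=np.round(uv).astype(int); t=d[i[:,1],i[:,0]]
        return (M[:3,:3]@(r*t[:,None]).T).T+M[:3,3]
    w=(M[:3,:3]@r.T).T; t=(zplane-M[2,3])/w[:,2]
    return M[:3,3]+w*t[:,None]
def st():
    s=sense(); print({k:np.round(s[k],4).tolist() for k in ('time_s','joints','tool_pos','orientation','force','ft_torque','gripper_width')})
E
python3 - <<'E'
from h import *
a,_=shot('top','top0'); b,_=shot('side','side0')
st(); print(camera_info('wrist')); print(camera_info('top')['D'],robot.pinch_z)
cv2.imwrite('pics/both.png',cv2.resize(np.vstack([a,b])[:,:,::-1],None,fx=.78,fy=.78))
cv2.imwrite('pics/top_big.png',cv2.resize(a[:,:,::-1],(800,600)))
E
```

```text
{'time_s': 0.1, 'joints': [-76.0099, 28.1604, 89.3467, 0.002, 62.5497, -6.0492], 'tool_pos': [0.2142, -0.587, 0.2308], 'orientation': [-179.9438, -0.0077, 20.0384], 'force': [0.2762, -0.0271, -0.6035], 'ft_torque': [0.0348, 0.0039, 0.0032], 'gripper_width': 1.0011}
{'fovy': 70.40155504549448, 'cx': 254.31386995192173, 'cy': 191.79916299664248, 'D': array([-0.06136114,  0.        ,  0.        ,  0.        ,  0.        ]), 'T_tool_cam': array([[ 2.47980976e-04,  9.61550032e-01,  2.74629703e-01,
         6.91645870e-02],
       [ 9.99999460e-01, -5.15684806e-04,  9.02582267e-04,
        -8.82604989e-04],
       [ 1.00950037e-03,  2.74629331e-01, -9.61549641e-01,
        -1.42973058e-01],
       [ 0.00000000e+00,  0.00000000e+00,  0.00000000e+00,
         1.00000000e+00]])}
[-0.12509165  0.          0.          0.          0.        ] 0.0187
```

View pics/top_big.png

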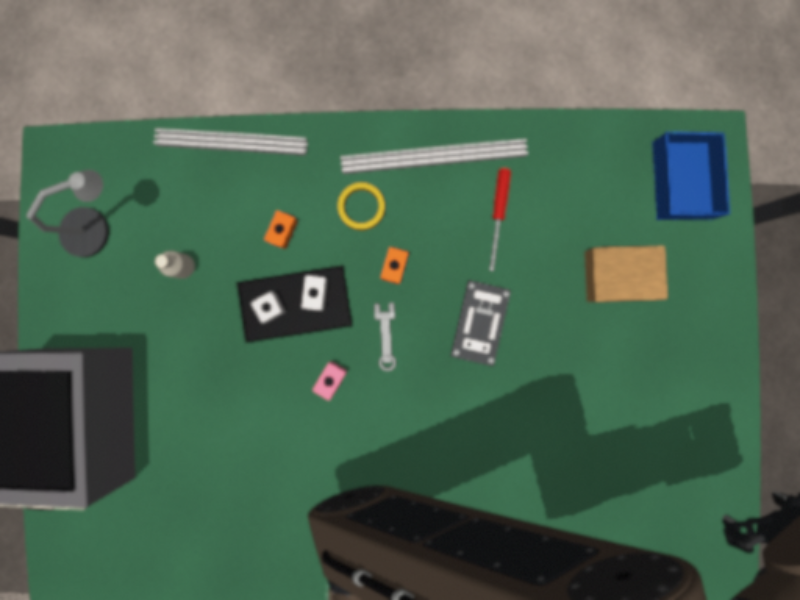

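The top view (800×600) shows the tray at about (294,303), with the oblong block at (313,293) and the square one at (266,307). The nest is at (482,323), pusher end up and stop end down near (477,346). The spanner at (386,337) lies between them.

```bash
python3 - <<'E'
from h import *
s=.64
def p(n,l,z=None): print(n,np.round(px('top','top0',np.array(l)*s,z),3).tolist())
p('block top',[[313,293]],.048); p('block depth',[[306,300]]);p('sq',[[266,307]],.048)
p('tray corners',[[237,282],[343,266],[352,325],[247,341]],.012)
p('nest corners',[[469,281],[509,291],[493,363],[454,354]],.015)
p('stop,pusher', [[476,346],[488,297]],.025)
p('rails', [[467,320],[496,326]],.025)
p('spanner',[[386,337],[386,337]]); p('green',[[420,400]])
E
```

```text
block top [[0.587, 0.133, 0.048]]
block depth [[0.574, 0.146, 0.049]]
sq [[0.563, 0.221, 0.048]]
tray corners [[0.613, 0.285, 0.012], [0.639, 0.079, 0.012], [0.526, 0.064, 0.012], [0.499, 0.267, 0.012]]
nest corners [[0.605, -0.162, 0.015], [0.584, -0.238, 0.015], [0.447, -0.204, 0.015], [0.466, -0.13, 0.015]]
stop,pusher [[0.481, -0.171, 0.025], [0.573, -0.196, 0.025]]
rails [[0.531, -0.155, 0.025], [0.518, -0.21, 0.025]]
spanner [[0.501, -0.001, 0.008], [0.501, -0.001, 0.008]]
green [[0.379, -0.064, -0.0]]
```

```bash
python3 -m creep '[[[0,0,-0.1,0.2,0.26,0,1],[0,0,-0.2,0.4,0.52,0,1],[0,0,-0.291,0.624,0.806,0,1],[0,0,-0.291,0.624,0.806,0,1],[0,0,-0.291,0.624,0.806,0,1],[0,0,-0.291,0.624,0.806,0,1],[0,0,-0.291,0.624,0.806,0,1],[0,0,-0.291,0.624,0.806,0,1],[0,0,-0.291,0.624,0.806,0,1],[0,0,-0.291,0.624,0.806,0,1],[0,0,-0.291,0.624,0.806,0,1],[0,0,-0.291,0.624,0.806,0,1]]]'
python3 - <<'E'
from h import *
a,_=shot('wrist','nest1'); st()
cv2.imwrite('pics/nest1b.png',cv2.resize(a[:,:,::-1],(800,600)))
E
```

```text
time_s: 1.6
tool_pos: [0.5255, -0.1851, 0.2308]
orientation: [-179.9, -0.0, -13.4]
force: [0.1, -0.6, -0.3]
gripper_width: 0.999
{'time_s': 1.65, 'joints': [-26.2105, 22.6478, 98.9809, 0.0626, 58.3785, 77.1648], 'tool_pos': [0.5256, -0.185, 0.2308], 'orientation': [-179.9464, -0.0047, -13.4081], 'force': [-0.0731, 0.228, 0.7221], 'ft_torque': [-0.0253, -0.0076, 0.0261], 'gripper_width': 0.9983}
```

View pics/nest1b.png

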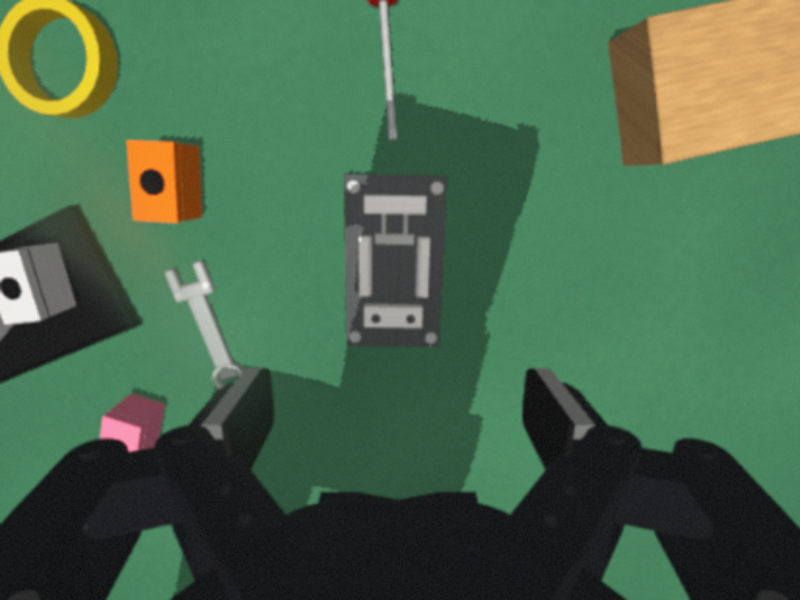

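The wrist view shows the nest plate with corners near (346,174), (446,175), (438,347) and (345,347), pusher bar at (394,239) and stop at (393,317). I'll enlarge it.

```bash
python3 - <<'E'
import cv2
a=cv2.imread('pics/nest1.png')[105:228,205:300]
cv2.imwrite('pics/n1c.png',cv2.resize(a,None,fx=4.8,fy=4.8,interpolation=cv2.INTER_CUBIC))
E
```

```text
(no output)
```

View pics/n1c.png

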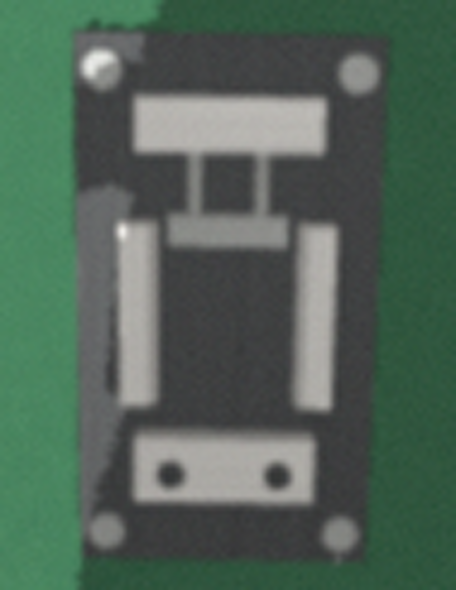

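```bash
python3 - <<'E'
from h import *
def P(l,z): return px('wrist','nest1',np.array([205,105])+np.array(l)/4.8-.4,z)
c=P([[77,33],[386,40],[363,560],[84,556]],.015); print(np.round(c,4).tolist())
print('sides',[round(float(np.linalg.norm(c[i]-c[i-1])),4) for i in range(4)])
r=P([[119,222],[338,226],[333,410],[117,408]],.025); print('rail outer',np.round(r,4).tolist(),[round(float(np.linalg.norm(r[i]-r[i-1])),4) for i in range(4)])
ang=lambda a,b: np.degrees(np.arctan2((b-a)[1],(b-a)[0]))
print('yaws', ang(c[2],c[1]),ang(c[3],c[0]),ang(r[2],r[1]),ang(r[3],r[0]), 'cross',ang(c[1],c[0])-90,ang(c[2],c[3])-90,ang(r[1],r[0])-90,ang(r[2],r[3])-90)
print('centres',c.mean(0),r.mean(0))
q=P([[102,68],[358,74],[340,535],[107,531]],.016); print('screws',q.mean(0),ang(q[2],q[1]),ang(q[3],q[0]))
o=r.mean(0)[:2]; y=np.radians(ang((r[2]+r[3])/2,(r[0]+r[1])/2)); ax=np.array([np.cos(y),np.sin(y)])
for n,l,z in (('stop face top',[[135,434],[315,438]],.025),('stop back',[[133,503],[315,503]],.025),('pusher free',[[168,246],[288,248]],.022),('rail ends',[[138,222],[138,408]],.025)):
    p=P(l,z)[:,:2]; print(n,np.round(-(p-o)@ax,4))
d=np.load('pics/nest1.npz')['d']; print('z', px('wrist','nest1',[[252,175],[252,204],[240,190]])[:,2])
# coarse orange-free view of block
p=px('top','top0',[[306*.64,300*.64]]);print(p)
E
```

```text
[[0.606, -0.1593, 0.015], [0.5853, -0.2386, 0.015], [0.442, -0.202, 0.015], [0.4622, -0.1222, 0.015]]
sides [0.1485, 0.0819, 0.1479, 0.0823]
rail outer [[0.5559, -0.1586, 0.025], [0.5414, -0.2152, 0.025], [0.4918, -0.2031, 0.025], [0.5062, -0.1449, 0.025]] [0.0515, 0.0584, 0.051, 0.0599]
yaws -14.319503077284061 -14.475413362193601 -13.797377158613049 -15.410681346597963 cross -14.668858799035348 -14.228295725501297 -14.439292468565142 -13.919909484870189
centres [ 0.52386549 -0.18052193  0.015     ] [ 0.52383988 -0.1804625   0.025     ]
screws [ 0.52358848 -0.18026877  0.016     ] -14.318566638005631 -14.345986447742723
stop face top [0.0334 0.0335]
stop back [0.0538 0.0527]
pusher free [-0.0189 -0.0191]
rail ends [-0.0256  0.0259]
z [0.01585358 0.02506177 0.0144414 ]
[[0.57416548 0.14575143 0.04944449]]
```

```bash
python3 -m creep '[[[0,0,0,0.04,0.2,0,1],[0,0,0,0.08,0.4,0,1],[0,0,0,0.1,0.636,-0.03,1],[0,0,0,0.1,0.636,-0.06,1],[0,0,0,0.1,0.636,-0.06,1],[0,0,0,0.1,0.636,-0.06,1],[0,0,0,0.1,0.636,-0.06,1],[0,0,0,0.1,0.636,-0.06,1],[0,0,0,0.1,0.636,-0.06,1]]]'
python3 - <<'E'
from h import *
a,_=shot('wrist','blk1'); st()
cv2.imwrite('pics/blk1b.png',cv2.resize(a[60:300,130:450,::-1],(800,600),interpolation=cv2.INTER_CUBIC))
E
```

```text
time_s: 2.78
tool_pos: [0.5758, 0.1316, 0.2012]
orientation: [-179.9, -0.0, -13.5]
force: [0.5, -0.4, -0.3]
gripper_width: 1.0
{'time_s': 2.825, 'joints': [6.4623, 27.1267, 96.3283, 0.0526, 56.4907, 109.9375], 'tool_pos': [0.5758, 0.1317, 0.2012], 'orientation': [-179.9402, -0.0361, -13.5042], 'force': [-0.222, 0.0218, 0.5049], 'ft_torque': [-0.0138, 0.0242, 0.021], 'gripper_width': 0.9995}
```

View pics/blk1b.png

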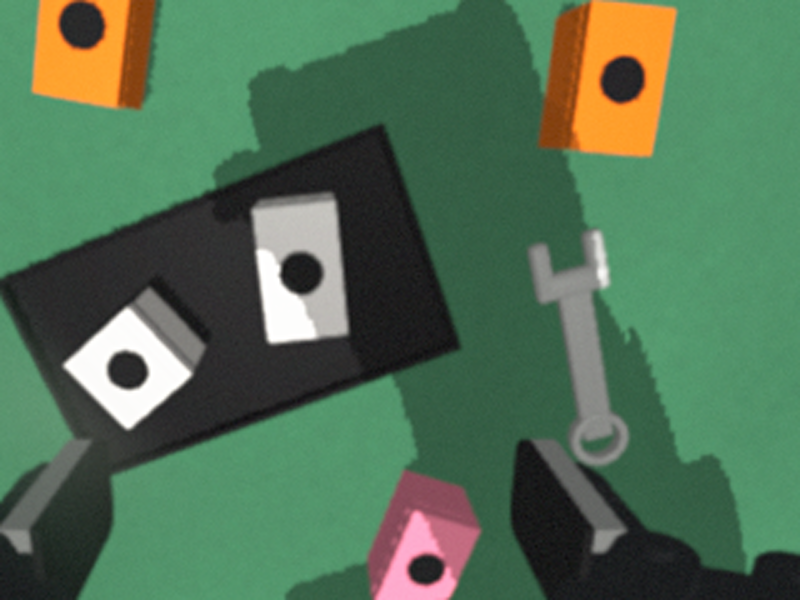

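The crop shows the oblong block's top with corners (251,209), (336,200), (349,335) and (268,344), and its window at (301,273). The square part's nearest corner is at (205,347).

```bash
python3 - <<'E'
from h import *
def P(l,z): return px('wrist','blk1',np.array([130,60])+np.array(l)/2.5-.3,z)
c=P([[251,209],[336,200],[349,335],[268,344]],.048)
ang=lambda a,b: np.degrees(np.arctan2((b-a)[1],(b-a)[0]))
print(np.round(c,4).tolist(),[round(float(np.linalg.norm(c[i]-c[i-1])),4) for i in range(4)])
print(c.mean(0),ang(c[2],c[1]),ang(c[3],c[0]),ang(c[1],c[0])-90,ang(c[2],c[3])-90)
print('window',P([[301,273]],.048)); print('depth z',px('wrist','blk1',[[130+315/2.5,60+240/2.5]]))
print('square',P([[64,366],[133,306],[192,374],[128,430]],.048).round(3).tolist())
E
```

```text
[[0.6195, 0.1488, 0.048], [0.6147, 0.1123, 0.048], [0.5543, 0.1201, 0.048], [0.5588, 0.1569, 0.048]] [0.0613, 0.0369, 0.0609, 0.0371]
[0.586825   0.13451963 0.048     ] -7.394490031123332 -7.589350343237309 -7.532539794036651 -6.849672498982912
window [[0.58716721 0.13448479 0.048     ]]
depth z [[0.59964556 0.12480483 0.04845875]]
square [[0.57, 0.252, 0.048], [0.59, 0.212, 0.048], [0.553, 0.195, 0.048], [0.533, 0.233, 0.048]]
```

```bash
python3 -m creep '[[[0,0,0.053,0.022,0.006,-0.1,0.4],[0,0,0.053,0.022,0.006,-0.2,0.4],[0,0,0.053,0.022,0.006,-0.28,0.4],[0,0,0.053,0.022,0.006,-0.33,0.4],[0,0,0.053,0.022,0.006,-0.362,0.4],[0,0,0.053,0.022,0.006,-0.362,0.4],[0,0,0.053,0.022,0.006,-0.362,0.4],[0,0,0.053,0.022,0.006,-0.362,0.2]]]' 40
python3 -m creep '[[[0,0,0,0,0,0,0],[0,0,0,0,0,0,-0.3],[0,0,0,0,0,0,-0.6],[0,0,0,0,0,0,-0.6],[0,0,0,0,0,0,-0.6],[0,0,0,0,0,0,-0.6]]]' 60; python3 -c "
from h import *;st()"
```

```text
time_s: 3.82
tool_pos: [0.5872, 0.1348, 0.0213]
orientation: [-179.9, -0.1, -7.4]
force: [-0.3, -0.2, 0.6]
gripper_width: 0.598
time_s: 4.58
tool_pos: [0.5877, 0.1349, 0.0222]
orientation: [-179.9, -0.2, -7.4]
force: [-0.5, 0.3, 7.1]
gripper_width: 0.411
{'time_s': 4.575, 'joints': [6.6315, 41.7248, 102.1074, 0.0811, 35.943, 103.9892], 'tool_pos': [0.5877, 0.1349, 0.0222], 'orientation': [-179.8992, -0.2066, -7.4235], 'force': [-0.4807, 0.2952, 7.0961], 'ft_torque': [-0.1369, 0.2256, -0.0043], 'gripper_width': 0.4107}
```

```bash
python3 -m creep '[[[0,0,0,0,0,0.02,-1],[0,0,0,0,0,0.06,-1],[0,0,0,0,0,0.12,-1],[0,0,0,0,0,0.18,-1],[0,0,0,0,0,0.24,-1],[0,0,0,0,0,0.24,-1],[0,0,0,0,0,0.24,-1],[0,0,0,0,0,0.24,-1]]]'
python3 -m creep '[[[0,0,-0.01,-0.02,-0.08,0,-1],[0,0,-0.02,-0.04,-0.18,0,-1],[0,0,-0.03,-0.06,-0.28,0,-1],[0,0,-0.04,-0.08,-0.38,0,-1],[0,0,-0.05,-0.10,-0.48,0,-1],[0,0,-0.061,-0.12,-0.56,0,-1],[0,0,-0.061,-0.128,-0.62,0,-1],[0,0,-0.061,-0.128,-0.631,0,-1],[0,0,-0.061,-0.128,-0.631,0,-1],[0,0,-0.061,-0.128,-0.631,0,-1]]]'
python3 - <<'E'
from h import *
a,_=shot('wrist','held1'); b,_=shot('side','side1'); st()
cv2.imwrite('pics/held1b.png',cv2.resize(np.hstack([a[150:384,100:412],b[75:309,100:412]])[:,:,::-1],(800,300),interpolation=cv2.INTER_CUBIC))
E
```

```text
time_s: 5.58
tool_pos: [0.5871, 0.1348, 0.141]
orientation: [-179.9, -0.1, -7.4]
force: [0.2, -0.2, -2.9]
gripper_width: 0.413
time_s: 6.82
tool_pos: [0.5232, -0.1797, 0.1407]
orientation: [-179.9, -0.1, -14.4]
force: [0.0, 0.9, -2.5]
gripper_width: 0.409
{'time_s': 6.925, 'joints': [-25.8415, 28.7077, 105.0288, 0.1242, 46.2063, 78.4135], 'tool_pos': [0.5233, -0.1798, 0.1409], 'orientation': [-179.9236, -0.0739, -14.3409], 'force': [-0.0332, 1.2363, -2.2827], 'ft_torque': [0.0435, 0.0045, 0.0762], 'gripper_width': 0.412}
```

View pics/held1b.png

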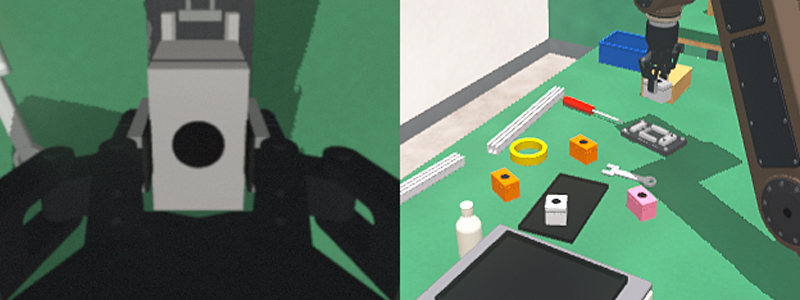

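The left half shows the block held square, far top edge at crop row 68 (columns 147–248) and window at (198,145). The right half shows the arm with the block over the nest, and the square part still in the tray.

```bash
python3 - <<'E'
from h import *
def P(l,z): return px('wrist','held1',np.array([100,150])+np.array(l)/1.282,z)
t=np.array([.5233,-.1798]); y=np.radians(-14.34); f=np.array([np.cos(y),np.sin(y)]); l=np.array([-f[1],f[0]])
for n,q,z in (('far top edge',[[147,68],[248,68]],.1667),('window',[[198,145]],.1667),('near top',[[145,210],[253,210]],.1667),('far bottom',[[154,41],[240,41]],.1227)):
    p=P(q,z)[:,:2]-t; print(n,'fwd',p@f,'left',p@l)
d=np.load('pics/held1.npz')['d']; print(px('wrist','held1',[[235,225],[275,225],[235,290],[275,290]])[:,2])
E
```

```text
far top edge fwd [0.02977491 0.02980187] left [ 0.01852555 -0.01716888]
window fwd [-0.00091052] left [0.00049193]
near top fwd [-0.03107422 -0.03099664] left [ 0.02204185 -0.02186121]
far bottom fwd [0.02874392 0.02876587] left [ 0.02150839 -0.01938298]
[0.16629393 0.16647108 0.16586093 0.1668302 ]
```

```bash
cat >> h.py <<'E'
N=np.array([.5238,-.1804]); YAW=np.radians(-14.4); f3=np.array([np.cos(YAW),np.sin(YAW),0]); l3=np.array([-f3[1],f3[0],0]); z3=np.array([0,0,1.])
A,B=-.0294,.0182
def plan(F,Z,th,lat=-.0003):
    "F: fwd of low edge from nest centre (m), Z its height over pocket floor, th tilt deg -> row shift/turn from present"
    s=sense(); t=np.radians(th); fw=A*np.cos(t)+B*np.sin(t); up=-A*np.sin(t)+B*np.cos(t)
    p=np.r_[N,.015]+f3*(F+fw)+l3*lat+z3*(Z+up)
    Rt=R.from_rotvec(t*l3)*R.from_euler('xyz',[180,0,np.degrees(YAW)],degrees=True)
    Rn=R.from_euler('xyz',s['orientation'],degrees=True)
    print((F,Z,th),np.round(((Rt*Rn.inv()).as_rotvec()/2).tolist()+((p-s['tool_pos'])/.5).tolist(),4).tolist())
def where(lat=0):
    s=sense(); Rn=R.from_euler('xyz',s['orientation'],degrees=True).as_matrix(); up=-Rn[:,2]; fw=Rn[:,0]
    th=np.degrees(np.arcsin(-fw[2])); low=np.array(s['tool_pos'])-A*-1*-fw*1+0 if 0 else np.array(s['tool_pos'])-A*fw-B*up
    d=low-np.r_[N,.015]; F=np.array(s['force'])
    print('t',round(s['time_s'],2),'lowedge F %.2f lat %.2f Z %.2f mm tilt %.2f'%(d@f3*1e3,d@l3*1e3,d[2]*1e3,th),'yaw %.2f'%np.degrees(np.arctan2(Rn[1,0],Rn[0,0])),'force f %.1f l %.1f z %.1f'%(F@f3,F@l3,F[2]),'mom l %.2f'%(np.array(s['ft_torque'])@l3),'w %.3f'%s['gripper_width'])
E
python3 - <<'E'
from h import *
where(); plan(.015,.03,18); plan(.015,.010,18)
E
```

```text
t 6.92 lowedge F 28.73 lat 0.55 Z 107.73 mm tilt -0.07 yaw -14.34 force f -0.3 l 1.2 z -2.3 mom l 0.02 w 0.412
(0.015, 0.03, 18) [0.0385, 0.153, -0.0004, -0.0133, 0.0018, -0.139]
(0.015, 0.01, 18) [0.0385, 0.153, -0.0004, -0.0133, 0.0018, -0.179]
```

```bash
python3 -m creep '[[[0.02,0.08,0,-0.006,0,-0.04,-1],[0.0385,0.153,0,-0.0133,0.0018,-0.08,-1],[0.0385,0.153,0,-0.0133,0.0018,-0.11,-1],[0.0385,0.153,0,-0.0133,0.0018,-0.13,-1],[0.0385,0.153,0,-0.0133,0.0018,-0.145,-1],[0.0385,0.153,0,-0.0133,0.0018,-0.155,-1],[0.0385,0.153,0,-0.0133,0.0018,-0.155,-1],[0.0385,0.153,0,-0.0133,0.0018,-0.155,-1],[0.0385,0.153,0,-0.0133,0.0018,-0.155,-1]]]'
python3 - <<'E'
from h import *
where(); a,_=shot('wrist','ent1'); where(); plan(.015,.01,18); plan(.015,.003,18)
cv2.imwrite('pics/ent1b.png',cv2.resize(a[90:290,130:380,::-1],(750,600),interpolation=cv2.INTER_CUBIC))
E
```

```text
time_s: 8.05
tool_pos: [0.5167, -0.179, 0.0637]
orientation: [180.0, 18.0, -14.4]
force: [0.7, 0.2, -1.9]
gripper_width: 0.412
t 8.05 lowedge F 15.15 lat -0.35 Z 22.32 mm tilt 17.97 yaw -14.36 force f 0.6 l 0.4 z -1.9 mom l -0.26 w 0.412
t 8.1 lowedge F 15.11 lat -0.31 Z 22.26 mm tilt 17.98 yaw -14.36 force f 0.9 l -0.8 z -2.8 mom l -0.25 w 0.413
(0.015, 0.01, 18) [0.0001, 0.0002, -0.0004, -0.0002, 0.0001, -0.0245]
(0.015, 0.003, 18) [0.0001, 0.0002, -0.0004, -0.0002, 0.0001, -0.0385]
```

View pics/ent1b.png

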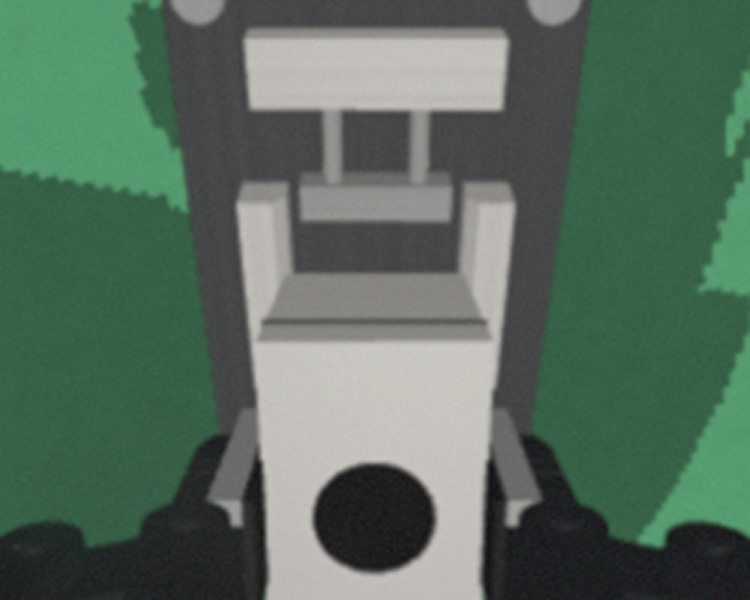

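The close view shows the low edge (281–468, row 273, mid 374.5) between the rails (outer edges 238 and 515, mid 376.5). It is about 0.4 mm to the left, and the pusher at rows 180–220 is ahead of the block. I'll descend and feel for the floor.

```bash
python3 -m creep '[[[0,0,0,0,-0.0006,-0.012,-1],[0,0,0,0,-0.0006,-0.024,-1],[0,0,0,0,-0.0006,-0.032,-1],[0,0,0,0,-0.0006,-0.038,-1],[0,0,0,0,-0.0006,-0.04,-1],[0,0,0,0,-0.0006,-0.04,-1],[0,0,0,0,-0.0006,-0.04,-1]]]'
python3 -c "
from h import *
where()"
python3 -m creep '[[[0,0,0,0,0,-0.001,-1],[0,0,0,0,0,-0.002,-1],[0,0,0,0,0,-0.002,-1]]]'
python3 -c "
from h import *
where()"
```

```text
time_s: 8.98
tool_pos: [0.5168, -0.1792, 0.0438]
orientation: [180.0, 18.0, -14.4]
force: [0.8, -0.7, -1.3]
gripper_width: 0.412
t 8.97 lowedge F 15.26 lat -0.60 Z 2.39 mm tilt 17.96 yaw -14.36 force f 0.9 l -0.5 z -1.3 mom l -0.22 w 0.412
time_s: 9.35
tool_pos: [0.5168, -0.1792, 0.0428]
orientation: [180.0, 18.0, -14.4]
force: [-0.7, -0.3, -1.9]
gripper_width: 0.411
t 9.35 lowedge F 15.24 lat -0.61 Z 1.37 mm tilt 17.96 yaw -14.36 force f -0.6 l -0.4 z -1.9 mom l -0.24 w 0.411
```

```bash
python3 -m creep '[[[0,0,0,0,0,-0.001,-1],[0,0,0,0,0,-0.002,-1],[0,0,0,0,0,-0.002,-1]]]'
python3 -c "
from h import *
where()"
python3 -m creep '[[[0,0,0,0,0,-0.001,-1],[0,0,0,0,0,-0.002,-1],[0,0,0,0,0,-0.002,-1]]]'
python3 -c "
from h import *
where()"
```

```text
time_s: 9.72
tool_pos: [0.5168, -0.1793, 0.0418]
orientation: [180.0, 18.0, -14.4]
force: [0.5, 1.1, -1.3]
gripper_width: 0.413
t 9.72 lowedge F 15.27 lat -0.62 Z 0.43 mm tilt 17.96 yaw -14.36 force f 0.2 l 1.2 z -1.3 mom l -0.17 w 0.413
time_s: 10.1
tool_pos: [0.5167, -0.1792, 0.0415]
orientation: [180.0, 18.0, -14.4]
force: [-2.5, 1.1, 8.9]
gripper_width: 0.408
t 10.1 lowedge F 15.21 lat -0.62 Z 0.14 mm tilt 17.96 yaw -14.36 force f -2.7 l 0.4 z 8.9 mom l 0.40 w 0.408
```

```bash
python3 -m creep '[[[0,0,0,0,0,0.0006,-1],[0,0,0,0.004,-0.001,0.0006,-1],[0,0,0,0.0075,-0.0019,0.0006,-1],[0,0,0,0.0112,-0.0029,0.0006,-1],[0,0,0,0.0112,-0.0029,0.0006,-1],[0,0,0,0.0112,-0.0029,0.0006,-1]]]'
python3 -c "
from h import *
where()"
```

```text
time_s: 10.85
tool_pos: [0.5214, -0.1804, 0.0418]
orientation: [-180.0, 18.1, -14.4]
force: [-6.7, 1.0, 3.3]
gripper_width: 0.41
t 10.85 lowedge F 19.96 lat -0.58 Z 0.36 mm tilt 18.12 yaw -14.36 force f -6.7 l -0.7 z 3.3 mom l 0.92 w 0.410
```

```bash
python3 -m creep '[[[0,0,0,0.0029,-0.0007,0,-1],[0,0,0,0.0058,-0.0015,0,-1],[0,0,0,0.0058,-0.0015,0,-1]]]'
python3 -c "
from h import *
where()"
python3 -m creep '[[[0,0,0,0.002,-0.0005,0,-1],[0,0,0,0.003,-0.0008,0,-1],[0,0,0,0.003,-0.0008,0,-1]]]'
python3 -c "
from h import *
where()"
```

```text
time_s: 11.22
tool_pos: [0.523, -0.1808, 0.0419]
orientation: [-180.0, 18.3, -14.3]
force: [-6.4, 0.7, 4.5]
gripper_width: 0.409
t 11.22 lowedge F 21.53 lat -0.57 Z 0.33 mm tilt 18.34 yaw -14.34 force f -6.4 l -0.9 z 4.5 mom l 1.27 w 0.409
time_s: 11.6
tool_pos: [0.5231, -0.1808, 0.0419]
orientation: [-180.0, 18.6, -14.3]
force: [-8.3, 0.3, 5.2]
gripper_width: 0.414
t 11.6 lowedge F 21.55 lat -0.54 Z 0.31 mm tilt 18.57 yaw -14.34 force f -8.1 l -1.8 z 5.2 mom l 1.39 w 0.414
```

```bash
python3 -m creep '[[[-0.0005,-0.002,0,0.003,-0.0007,0,-1],[-0.001,-0.004,0,0.005,-0.0013,0,-1],[-0.001,-0.004,0,0.0068,-0.0017,0,-1],[-0.001,-0.004,0,0.0068,-0.0017,0,-1]]]'
python3 - <<'E'
from h import *
where()
a,_=shot('wrist','push1')
cv2.imwrite('pics/push1b.png',cv2.resize(a[90:290,130:380,::-1],(750,600),interpolation=cv2.INTER_CUBIC))
E
```

```text
time_s: 12.1
tool_pos: [0.5251, -0.1813, 0.0419]
orientation: [-180.0, 18.3, -14.3]
force: [-7.9, 1.0, 3.9]
gripper_width: 0.41
t 12.1 lowedge F 23.63 lat -0.52 Z 0.36 mm tilt 18.35 yaw -14.33 force f -7.9 l -1.0 z 3.9 mom l 1.40 w 0.410
```

View pics/push1b.png

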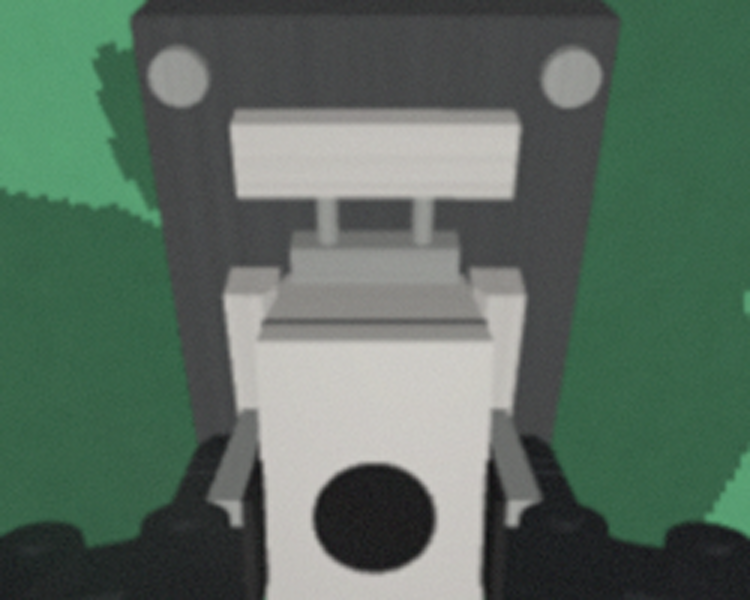

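The close view shows the block unmoved in the hand (window and seam at the same pixels) and the pusher pressed back against the low end (rows 232–285). I'll push on in small steps towards the hard end.

```bash
python3 -m creep '[[[-0.0005,-0.002,0,0.003,-0.0007,0,-1],[-0.001,-0.003,0,0.0052,-0.0013,0,-1],[-0.001,-0.003,0,0.0052,-0.0013,0,-1]]]'
python3 -c "
from h import *
where()"
python3 -m creep '[[[-0.0005,-0.002,0,0.003,-0.0007,0,-1],[-0.001,-0.003,0,0.005,-0.0013,0,-1],[-0.001,-0.003,0,0.005,-0.0013,0,-1]]]'
python3 -c "
from h import *
where()"
```

```text
time_s: 12.52
tool_pos: [0.5261, -0.1816, 0.0419]
orientation: [-180.0, 18.2, -14.3]
force: [-8.5, 0.6, 4.2]
gripper_width: 0.411
t 12.53 lowedge F 24.70 lat -0.55 Z 0.37 mm tilt 18.25 yaw -14.33 force f -8.4 l -1.5 z 4.2 mom l 1.46 w 0.411
time_s: 12.9
tool_pos: [0.5268, -0.1818, 0.0418]
orientation: [-180.0, 18.2, -14.3]
force: [-9.4, 1.2, 4.6]
gripper_width: 0.409
t 12.9 lowedge F 25.51 lat -0.55 Z 0.35 mm tilt 18.17 yaw -14.33 force f -9.4 l -1.2 z 4.6 mom l 1.62 w 0.409
```

```bash
python3 -m creep '[[[-0.0005,-0.002,0,0.003,-0.0007,0,-1],[-0.001,-0.003,0,0.005,-0.0013,0,-1],[-0.001,-0.003,0,0.005,-0.0013,0,-1]]]'
python3 -c "
from h import *
where()"
```

```text
time_s: 13.28
tool_pos: [0.5269, -0.1818, 0.0418]
orientation: [-180.0, 18.2, -14.3]
force: [-11.6, 1.4, 5.6]
gripper_width: 0.409
t 13.28 lowedge F 25.60 lat -0.54 Z 0.33 mm tilt 18.19 yaw -14.32 force f -11.5 l -1.6 z 5.6 mom l 2.26 w 0.409
```

Hard end found: the force rises with no progress at F≈25.6 mm. That puts the stop/pusher offset at about +4.1 mm, which agrees with vision. Next I'll lower the near end, holding the pusher about 0.7 mm off its end.

```bash
cat >> h.py <<'E'
def step(th,face=.0272,ff=.0016,zz=.0001,dth=.4):
    plan(face-.007*np.tan(np.radians(th))+ff,zz,th-dth,lat=-.0006)
E
python3 -c "
from h import *
step(16);step(14)"
```

```text
(np.float64(0.026792782299688345), 0.0001, 15.6) [-0.0057, -0.0219, -0.0006, 0.0, -0.0001, -0.0025]
(np.float64(0.027054703980097735), 0.0001, 13.6) [-0.0101, -0.0388, -0.0006, -0.0012, 0.0003, -0.0042]
```

```bash
python3 -m creep '[[[-0.003,-0.011,0,0.0005,-0.0001,-0.0012,-1],[-0.0057,-0.0219,0,0,0,-0.0025,-1],[-0.0078,-0.03,0,-0.0006,0.0001,-0.0034,-1],[-0.01,-0.0388,0,-0.0012,0.0003,-0.0042,-1],[-0.01,-0.0388,0,-0.0012,0.0003,-0.0042,-1]]]'
python3 -c "
from h import *
where();step(11.5);step(10)"
```

```text
time_s: 13.9
tool_pos: [0.5248, -0.1812, 0.0399]
orientation: [-180.0, 13.8, -14.3]
force: [-7.9, 2.2, 5.3]
gripper_width: 0.413
t 13.9 lowedge F 25.41 lat -0.52 Z 0.19 mm tilt 13.80 yaw -14.32 force f -8.2 l 0.1 z 5.3 mom l 1.47 w 0.413
(np.float64(0.027375833904034103), 0.0001, 11.1) [-0.006, -0.0228, -0.0007, 0.0016, -0.0005, -0.0025]
(np.float64(0.027565711135040746), 0.0001, 9.6) [-0.0092, -0.0355, -0.0007, 0.0008, -0.0003, -0.0039]
```

```bash
python3 -m creep '[[[-0.003,-0.0114,0,0.001,-0.0003,-0.0012,-1],[-0.006,-0.0228,0,0.0016,-0.0005,-0.0025,-1],[-0.0092,-0.0355,0,0.0008,-0.0003,-0.0037,-1],[-0.0092,-0.0355,0,0.0008,-0.0003,-0.0037,-1]]]'
python3 -c "
from h import *
where();step(8);step(6);step(4)"
```

```text
time_s: 14.4
tool_pos: [0.5233, -0.1809, 0.0381]
orientation: [-180.0, 9.9, -14.3]
force: [-10.0, 1.7, 6.3]
gripper_width: 0.411
t 14.4 lowedge F 25.47 lat -0.53 Z 0.13 mm tilt 9.85 yaw -14.32 force f -10.1 l -0.9 z 6.3 mom l 1.83 w 0.411
(np.float64(0.02781621415708326), 0.0001, 7.6) [-0.0051, -0.019, -0.0006, 0.0028, -0.0008, -0.0021]
(np.float64(0.028064270353140262), 0.0001, 5.6) [-0.0094, -0.0359, -0.0006, 0.0019, -0.0005, -0.004]
(np.float64(0.028310512316395427), 0.0001, 3.6) [-0.0138, -0.0528, -0.0006, 0.0009, -0.0003, -0.006]
```

```bash
python3 -m creep '[[[-0.001,-0.004,0,0.0044,-0.0011,0,-1],[-0.0026,-0.01,0,0.0046,-0.0012,-0.0008,-1],[-0.0051,-0.019,0,0.0044,-0.0011,-0.0018,-1],[-0.0051,-0.019,0,0.0044,-0.0011,-0.0018,-1]]]'
python3 -c "
from h import *
where();step(6);step(4);step(2)"
```

```text
time_s: 14.9
tool_pos: [0.5228, -0.1807, 0.0372]
orientation: [-180.0, 8.0, -14.3]
force: [-13.8, 1.1, 7.2]
gripper_width: 0.409
t 14.9 lowedge F 25.71 lat -0.48 Z 0.14 mm tilt 7.96 yaw -14.32 force f -13.6 l -2.4 z 7.2 mom l 2.43 w 0.409
(np.float64(0.028064270353140262), 0.0001, 5.6) [-0.0053, -0.0199, -0.0007, 0.0028, -0.0009, -0.0023]
(np.float64(0.028310512316395427), 0.0001, 3.6) [-0.0097, -0.0368, -0.0007, 0.0019, -0.0006, -0.0043]
(np.float64(0.028555554613557764), 0.0001, 1.6) [-0.014, -0.0537, -0.0007, 0.001, -0.0004, -0.0062]
```

```bash
python3 - <<'E'
from h import *
where()
a,_=shot('wrist','rot1')
cv2.imwrite('pics/rot1b.png',cv2.resize(a[90:290,130:380,::-1],(750,600),interpolation=cv2.INTER_CUBIC))
E
```

```text
t 14.9 lowedge F 25.71 lat -0.48 Z 0.14 mm tilt 7.96 yaw -14.32 force f -13.6 l -2.4 z 7.2 mom l 2.43 w 0.409
```

View pics/rot1b.png

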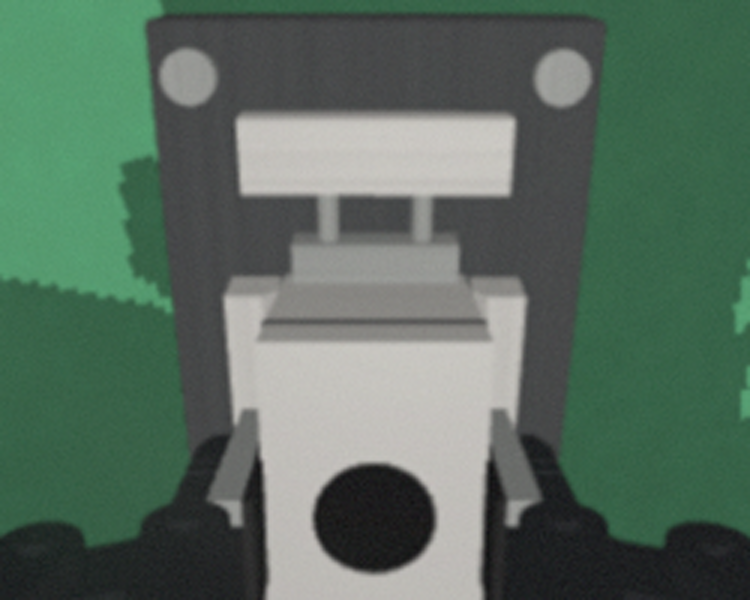

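The block is still fixed in the hand, and the pusher's top back edge is at row ≈243 (row ≈247 in the earlier push view). I'll turn these into travel.

```bash
python3 - <<'E'
from h import *
def F(name,uv,z): return round(float((px('wrist',name,[uv],z)[0]-np.r_[N,0])@f3*1e3),2)
g=lambda x,y:(130+x/3-.33,90+y/3-.33)
for n,yb,yf,yh,yrf in (('ent1',185,221,109,200),('push1',247,285,198,295),('rot1',243,283,195,295)):
    print(n,'pusher back',F(n,g(375,yb),.022),'pusher front',F(n,g(375,yf),.022),'housing front',F(n,g(375,yh),.025),'rail end',F(n,g(250,yrf),.025))
E
```

```text
ent1 pusher back 27.72 pusher front 19.19 housing front 45.48 rail end 25.72
push1 pusher back 33.87 pusher front 25.32 housing front 45.69 rail end 24.92
rot1 pusher back 34.85 pusher front 26.61 housing front 45.18 rail end 25.3
```

Pusher travel is about 7.2 mm, inside the 6.4–8 window, so the high end clears the stop. I'll carry on lowering.

```bash
python3 -m creep '[[[-0.0025,-0.01,0,0.0032,-0.0008,-0.0008,-1],[-0.0053,-0.0199,0,0.003,-0.0009,-0.0019,-1],[-0.0075,-0.0285,0,0.0028,-0.0008,-0.0028,-1],[-0.0075,-0.0285,0,0.0028,-0.0008,-0.0028,-1]]]'
python3 -c "
from h import *
where();step(3);step(1);step(0)"
```

```text
time_s: 15.45
tool_pos: [0.5219, -0.1804, 0.0358]
orientation: [-180.0, 4.9, -14.3]
force: [-12.5, 0.4, 6.9]
gripper_width: 0.413
t 15.45 lowedge F 25.87 lat -0.45 Z 0.12 mm tilt 4.91 yaw -14.32 force f -12.2 l -2.8 z 6.9 mom l 2.16 w 0.413
(np.float64(0.02843314554501871), 0.0001, 2.6) [-0.0053, -0.0195, -0.0007, 0.0033, -0.0011, -0.0023]
(np.float64(0.028677814545502476), 0.0001, 0.6) [-0.0096, -0.0364, -0.0007, 0.0025, -0.0008, -0.0043]
(np.float64(0.0288), 0.0001, -0.4) [-0.0118, -0.0448, -0.0007, 0.0022, -0.0007, -0.0053]
```

```bash
python3 -m creep '[[[-0.0025,-0.01,0,0.003,-0.0007,-0.001,-1],[-0.0053,-0.0195,0,0.003,-0.0007,-0.002,-1],[-0.0075,-0.028,0,0.0026,-0.0006,-0.003,-1],[-0.0075,-0.028,0,0.0026,-0.0006,-0.003,-1]]]'
python3 -c "
from h import *
where();step(1);step(0)"
```

```text
time_s: 15.95
tool_pos: [0.5209, -0.1801, 0.0342]
orientation: [-180.0, 1.9, -14.3]
force: [-12.5, 0.2, 8.9]
gripper_width: 0.406
t 15.95 lowedge F 25.90 lat -0.41 Z 0.06 mm tilt 1.88 yaw -14.32 force f -12.2 l -2.9 z 8.9 mom l 2.04 w 0.406
(np.float64(0.028677814545502476), 0.0001, 0.6) [-0.003, -0.0108, -0.0007, 0.0045, -0.0014, -0.0012]
(np.float64(0.0288), 0.0001, -0.4) [-0.0052, -0.0193, -0.0007, 0.0041, -0.0014, -0.0022]
```

```bash
python3 -m creep '[[[-0.002,-0.008,0,0.0025,-0.0006,-0.0008,-1],[-0.004,-0.015,0,0.0025,-0.0006,-0.0015,-1],[-0.0049,-0.0185,0,0.0022,-0.0005,-0.002,-1],[-0.0049,-0.0185,0,0.0022,-0.0005,-0.002,-1]]]'
python3 -c "
from h import *
where();step(0)"
```

```text
time_s: 16.45
tool_pos: [0.5202, -0.18, 0.0333]
orientation: [-180.0, -0.1, -14.3]
force: [-11.0, 0.0, 8.8]
gripper_width: 0.408
t 16.45 lowedge F 25.87 lat -0.41 Z 0.10 mm tilt -0.08 yaw -14.32 force f -10.7 l -2.7 z 8.8 mom l 1.78 w 0.408
(np.float64(0.0288), 0.0001, -0.4) [-0.001, -0.0026, -0.0007, 0.0054, -0.0017, -0.0003]
```

```bash
python3 -m creep '[[[0,0,0,-0.0005,0.0001,-0.0005,-1],[0,0,0,-0.001,0.0003,-0.001,-1],[0,0,0,-0.001,0.0003,-0.001,-1]]]'
python3 -c "
from h import *
where()"
python3 -m creep '[[[0,0,0,0,0,0,-0.15],[0,0,0,0,0,0,-0.1],[0,0,0,0,0,0,0],[0,0,0,0,0,0,0.15],[0,0,0,0,0,0,0.2],[0,0,0,0,0,0,0.2]]]' 20
python3 - <<'E'
from h import *
where()
a,_=shot('wrist','rel1')
cv2.imwrite('pics/rel1b.png',cv2.resize(a[90:384,100:412,::-1],(637,600),interpolation=cv2.INTER_CUBIC))
E
```

```text
time_s: 16.82
tool_pos: [0.5199, -0.18, 0.0332]
orientation: [-180.0, -0.1, -14.3]
force: [-3.9, 0.7, 8.5]
gripper_width: 0.409
t 16.82 lowedge F 25.58 lat -0.50 Z 0.09 mm tilt -0.11 yaw -14.32 force f -3.9 l -0.3 z 8.5 mom l 0.48 w 0.409
time_s: 17.58
tool_pos: [0.5199, -0.18, 0.0332]
orientation: [-180.0, -0.1, -14.3]
force: [0.2, 0.7, 0.0]
gripper_width: 0.601
t 17.57 lowedge F 25.56 lat -0.49 Z 0.05 mm tilt -0.11 yaw -14.32 force f 0.0 l 0.7 z 0.0 mom l -0.02 w 0.601
```

View pics/rel1b.png

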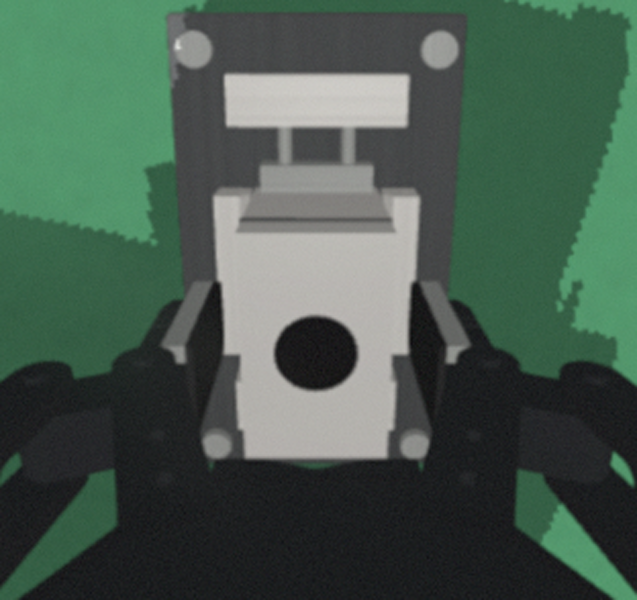

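The block is released (zero force) and sits between the rails with the fingers clear on both sides, window at (316,353). I'll retreat straight up and check level and height.

```bash
python3 -m creep '[[[0,0,0,0,0,0.01,0.2],[0,0,0,0,0,0.05,0.2],[0,0,0,0,0,0.12,0.2],[0,0,0,0,0,0.2,0.2],[0,0,0,0,0,0.3,0.2],[0,0,0,0,0,0.36,0.2],[0,0,0,0,0,0.36,0.2],[0,0,0,0,0,0.36,0.2],[0,0,0,0,0,0.36,0.2]]]'
python3 - <<'E'
from h import *
where(); a,d=shot('wrist','fin'); b,_=shot('top','topf')
k,D,c=K('wrist')
uu,vv=np.meshgrid(np.arange(180,330,2),np.arange(90,260,2)); uv=np.c_[uu.ravel(),vv.ravel()]
p=px('wrist','fin',uv); q=p-np.r_[N,0]; F=q@f3; L=q@l3; m=(p[:,2]>.045)&(abs(F)<.05)&(abs(L)<.03)
G=np.c_[F[m],L[m],np.ones(m.sum())]; s=np.linalg.lstsq(G,p[m,2],rcond=None)[0]
print('top pts',m.sum(),'slopes',s[:2],'z at centre',np.median(p[m,2]),'F range',np.percentile(F[m],[1,99]),'L range',np.percentile(L[m],[1,99]))
cv2.imwrite('pics/finb.png',cv2.resize(a[60:280,130:380,::-1],(682,600),interpolation=cv2.INTER_CUBIC))
E
```

```text
time_s: 18.75
tool_pos: [0.5196, -0.1798, 0.2122]
orientation: [-180.0, -0.0, -14.3]
force: [0.3, 0.4, 0.1]
gripper_width: 0.602
t 18.75 lowedge F 25.14 lat -0.43 Z 178.96 mm tilt -0.00 yaw -14.32 force f 0.2 l 0.5 z 0.1 mom l 0.04 w 0.602
top pts 712 slopes [1.00613947 0.03442083] z at centre 0.06023896207346677 F range [-0.03219776  0.02604244] L range [-0.02969714  0.02963058]
```

View pics/finb.png

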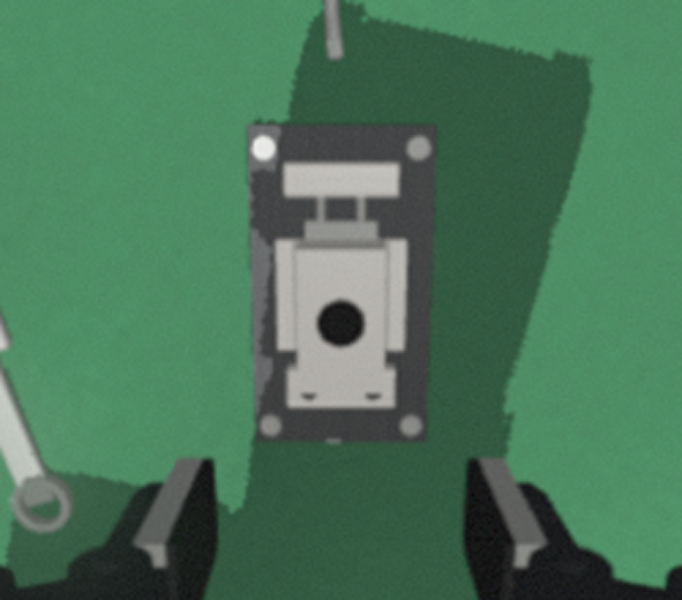

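The block lies between the rails, its near end behind the stop (stop holes at row 396 partly hidden by its height). My fit picked up finger points, so I'll refit without them.

```bash
python3 - <<'E'
from h import *
uu,vv=np.meshgrid(np.arange(225,280),np.arange(130,210)); uv=np.c_[uu.ravel(),vv.ravel()]
p=px('wrist','fin',uv); q=p-np.r_[N,0]; F=q@f3; L=q@l3; m=(p[:,2]>.052)&(p[:,2]<.068)&(abs(L)<.017)
G=np.c_[F[m],L[m],np.ones(m.sum())]
w=np.ones(m.sum(),bool)
for _ in range(3):
    s=np.linalg.lstsq(G[w],p[m,2][w],rcond=None)[0]; r=p[m,2]-G@s; w=abs(r)<.003
print(m.sum(),w.sum(),'slopes rad',s[:2].round(4),'top z at centre',s[2].round(4),'F',np.percentile(F[m],[1,99]).round(4),'rms',r[w].std().round(4))
c=px('wrist','fin',[[130+341/2.728,60+324/2.728]],.059)[0]-np.r_[N,0]; print('window F,L',c@f3,c@l3)
E
```

```text
1608 1600 slopes rad [-0.0047  0.0017] top z at centre 0.0595 F [-0.0333  0.026 ] rms 0.0007
window F,L -0.005128937053726789 -0.0004497511020560365
```

```bash
python3 -c "
from plant import robot
print(robot.close_job())"
```

```text
the job is handed in; nothing more can be done
None
```

The block is loaded in the nest, window up, let go and lying flat. I handed the job in at about 19 s of robot time; the hand-in reports no verdict.

**What I did**
- I gripped the block across its 36 mm with the fingertips about 18 mm above its underside, and lifted it out of the tray.
- I tilted it 18° and lowered its far edge to the pocket floor. It then pushed the pusher back until I felt the hard end, which put the stop and pusher about 4 mm towards the robot.
- I eased the near end down behind the stop with the pusher held about 7 mm back, then let go and withdrew straight up.
- The largest forces I read were about 14 N along the nest and 9 N downwards, against the 40 N limit.

**Last checks**

| Check | Measured | Allowed |
|---|---|---|
| Tilt of the block's top | 0.005 rad | 0.04 rad |
| Height of its top | 59.5 mm (59 mm when seated) | ±2 mm |
| Centre along nest x | about +4 to +5 mm | ±9 mm |
| Centre along nest y | about 0.4 mm | ±3 mm |

- My first plane fit of the top gave nonsense because it included points on the fingers. The figures above are from a repeat without them.
- I did not re-measure the block's yaw. The tool stood at −14.3° at release and the rails lie at about −14.4°.
- I did not re-measure the other objects. None was touched, and the square part was still in the tray in the side picture taken after the lift.

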